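# Clamp the objective, then hold the ball tray level above it

### The arm

A 6-joint arm with a two-finger parallel gripper is mounted at the origin on a cart in front of the work surface, level with it; the furniture and walls round the work are solid. World frame = base frame: x ahead of the robot, y to its left, z up, the work surface at z = 0. Lengths are in m, angles in rad, forces in N, time in s.
With the tool pointing down it reaches from about 0.225 to 0.875 m from the base axis. Payload 3.4 kg.
Tool frame: the origin (TCP) lies midway between the tips of the shut fingers; the grasp point (between the pads) lies 19 mm behind it (pinch_z is the distance from the TCP to the grasp point, in m); z points along the fingers, y is the line along which they close (so a half turn about z gives the same grasp; the last joint's range is limited). The gripper opens to 85 mm and grips with 20 to 120 N. Pads are 22 mm wide; open, the fingers measure 114 mm over their backs; the gripper's body (76 mm by 85 mm) begins 54 mm behind the grasp point. The pads swing forward as they close: fully open they stand 13 mm farther back than shut.
Start: joints at [-1.441, 0.276, 1.505, -0, 1.361, -0.121], TCP at [0.143, -0.557, 0.231] pointing down, gripper open.
Joint ranges: [-2.89, 2.89], [-0.75, 2.08], [0.22, 2.7], [-1.18, 4.32], [0.11, 2.71], [-2.7, 2.7]. Speed limits (rad/s): [2.57, 2.57, 3.14, 3.14, 3.14, 3.14].

### API

Orientations are given as a unit quaternion [w, x, y, z].
In Python, from rig import get_state, get_image, sign_off, pinch_z gives the robot as it stands.
- The arm moves only by the tool send_rows, never from a script. Its argument "steps" is one flat list of numbers, 5 for each row, row after row: the gripper's target within -1 to 1 (fully open at 1, half-way at 0, shut at -1), then the shift along the tool's x, y, z in cm, then the turn about the tool's z in degrees. In form: [gripper, x, y, z, roll, gripper, x, y, z, roll, ...]. A call has 1 to 12 rows; each row shifts and turns the commanded pose from where the row before left it, along the tool's axes as they then stand; what a row does not reach is not made up. A row lasts 1/10 s, in which the tool goes at most 50 mm and 8.59 degrees, less where a joint would pass 70% of its speed; a pose out of reach is approached as far as the arm can. A call is refused whole if a number of a shift passes 5 or a number of a turn 8.59, either way. A call with a gripper value outside its range is refused whole. The fingers move at their own pace and stop on an object; "newtons" is the grip in N (left out, the last holds). Time passes only in rows, so rows that do not move let the fingers close. It gives the time, the measured TCP pose, the force, the opening and the grip force at its end, in the units of the state.
- get_state(): the state, without advancing time (a new reading comes with each control period).
- get_image(name): name is "side" or "top"; returns a dict with "color" (400x640x3 uint8, red, green, blue), "mtx" (3x3 intrinsics, pixels), "T" (4x4, takes a point from camera to world coordinates). Camera axes: x right, y down, z forward; pixel columns grow to the right and rows downward; lengths in m; the calibration is good to about 2 mm. A picture is of the moment at which its call begins. There is no depth.
- sign_off(): hands the job in; it is judged then, once.
The state is a dict: "clock": time; "qpos": joint angles; "qd": joint speeds; "effort": joint torques, N m; "position": TCP position; "ee_rot": TCP orientation; "contact_force": force on the tool from outside, world axes, zero at the start; "moment": the same for the moment, N m; "width": finger opening in m; "gripper_force": force on a finger pad.
Only numpy, scipy, OpenCV 4.12 (cv2) and the standard library are available. Lean on these libraries where they do the work, as an engineer would, in place of code of your own. Each camera call takes 0.05 s, during which the arm holds its last target. There are 200 camera calls.

### The job

Set up an inspection of the steel ball from below: first turn the vise crank clockwise (seen from above) until the sliding jaw holds the upright objective firmly against the V jaw. Then pick up the two-pocket tray by its middle grip, carry it over without letting the ball roll out of its pocket, and finish while still holding the tray still and level, the ball's pocket centred over the objective with the underside of the tray about 2.5 cm above it and touching nothing; do not put it down. Leave the other things on the bench where they are.

Things in the scene. Friction and masses are not known exactly. Their poses are not given: they have to be found in the camera images.
- vise: small grey and steel bench vise fixed to the worktop, 200 x 78 mm base, jaws up to 60 mm high, gear housing with a crank at one end. Origin on the worktop level; +x is the direction in which the sliding jaw closes (from the crank end to the fixed V jaw), z up. The bed on which the objective stands is 36 mm above the origin; the clamped objective's axis ends at x = +25 mm, y = 0. The sliding jaw spans y = -33 to +33 mm, reaches 61 mm high and stays between x = -40 and +17 mm.
- crank_axis (a point): point on the upright axis of the crank at half the height of the crank's handle, 105 mm behind the vise origin (x = -105 mm), 86 mm above the worktop
- crank_handle (a point): centre of the crank's upright handle: a black freely spinning sleeve 16 mm across and 36 mm high (68 to 104 mm above the worktop), on a crank arm 35 mm from the crank axis; the steel arm lies just below it (top at 67 mm)
- crank (a joint): angle of the crank in rad, 0 to 6.2, growing clockwise seen from above; at 0 the arm points along the vise's +x. It closes the sliding jaw by 3.18 mm per rad and stays where it is left (friction about 0.08 N m). The sprung jaw plate meets the objective at about 4.4 rad, from there the spring (2.5 N preload, then 2.5 N per mm) tightens; at about 5.3 rad it grips properly with some 10 N, and the crank stops at 6.2 with about 16 N, which does no harm.
- jaw_plate: steel face plate, 60 x 23 mm, 8 mm thick, sprung on the front of the sliding jaw (up to 6 mm of give); it presses on the objective. Origin at the vise's origin when open, moving with the jaw
- objective: microscope objective standing loose, narrow lens end up, on the vise bed between the jaws: 27 mm across, 50 mm tall, light metal with a white ring. Origin at the centre of its underside; its top is 86 mm above the worktop. Not to be picked up
- tray: loose dark grey metal tray, 112 x 46 x 6 mm, 0.13 to 0.21 kg, with two round pockets 24 mm across and 3.5 mm deep with clear floors, 36 mm either side of the upright middle grip. Origin at the centre of its underside; x along its length, towards the pocket with the ball; z up. Between the tray and the vise stands a centrifuge, 147 mm high (x 0.36 to 0.66, y -0.11 to 0.13 m): carry the tray above it
- tray_handle (a point): point on the tray's middle grip, 40 mm above the tray's underside. The grip is an upright metal block, 30 mm long along the tray's x, 14 mm thick along its y, its top 56 mm above the underside, a foot 24 mm wide up to 10 mm above the underside
- pocket (a point): centre of the floor of the pocket that holds the ball, at x = +36 mm from the tray's middle, 2.5 mm above the tray's underside; axes as the tray's
- ball_center (a point): centre of the loose steel ball, 16 mm across, 17 g, that can roll up to 5.5 mm about the middle of its pocket; it rolls over the rim if the tray is tipped some 50 degrees, or jerked
- loupe: black loupe, 39 mm across, 31 mm high, loose bystander; origin at the centre of its underside
- immersion_oil: brown bottle, 31 mm across, 72 mm tall, loose bystander; origin at the centre of its underside
- spare_eyepiece: black eyepiece, 36 mm across, 47 mm tall, loose bystander; origin at the centre of its underside

How it is judged:
By the outcome, as a careful person would: the job done as asked, in the order asked, and still so for the second after the job is handed in, while the arm keeps its last pose, push and grip.
It also fails if it takes over 64 s, if anything falls off the work surface, if the arm or the gripper's body presses on something with over 40 N, if the wrist force passes 120 N, or if a joint passes its speed limit or range.

## Working session

There is one attempt and no reset: what is moved stays moved. The work goes in short steps, Python scripts to look and compute and a tool call to move; the robot and the scene stay as the last step left them, time stands still between calls to the robot, and variables do not carry over. Pictures are saved under pics/ and viewed, at most 10 in all, crops included, and the job is handed in when it is done.

Besides the shell and the picture viewer there is one more tool, called after "Call:" as a command line: name --argument value ..., lists and objects as JSON in quotes. send_rows: Moves the arm, as the interface text tells. Its arguments: {"type":"object","properties":{"steps":{"type":"array"},"newtons":{"type":"number"}},"required":["steps"]}

```bash
mkdir -p pics; ls; python3 - <<'E'
from rig import *
import cv2
s=get_state(); print({k:(v if not hasattr(v,'round') else v) for k,v in s.items()}, pinch_z)
for n in ("side","top"):
    d=get_image(n); cv2.imwrite(f"pics/{n}0.png",d["color"][...,::-1]); print(n,d["mtx"],d["T"])
E
```

```text
pics
{'clock': 0.0, 'qpos': array([-1.44098372e+00,  2.76602023e-01,  1.50617872e+00,  4.43067394e-06,
        1.36073480e+00, -1.21014406e-01]), 'qd': array([ 0.00024827,  0.00262763, -0.00031395, -0.00037782,  0.00090657,
        0.00118905]), 'effort': array([ 1.78496786e-03, -4.16763926e+01, -2.45802963e+01, -4.95109873e-07,
        1.10570889e-02, -1.59130019e-05]), 'position': array([ 0.14263277, -0.55644679,  0.23041758]), 'ee_rot': array([-9.61443907e-04,  9.92145628e-01,  1.25084485e-01, -2.06330036e-06]), 'contact_force': array([ 0.56192264, -0.59618112,  0.93159872]), 'moment': array([-0.05257388,  0.0082369 , -0.00680854]), 'gripper_force': 0.0, 'width': 0.08557854873080441} 0.0187
side [[490.3080595    0.         320.73254887]
 [  0.         490.3080595  199.69391534]
 [  0.           0.           1.        ]] [[ 0.99227909 -0.07975334  0.09498219  0.42659814]
 [-0.12401896 -0.64563843  0.75350535 -0.92172654]
 [ 0.00122958 -0.7594672  -0.65054444  0.86215919]
 [ 0.          0.          0.          1.        ]]
top [[405.68525244   0.         316.92114027]
 [  0.         405.68525244 200.25489175]
 [  0.           0.           1.        ]] [[-0.01523221 -0.9808848   0.19399225  0.35692568]
 [-0.99938517  0.00880774 -0.03393677  0.00835631]
 [ 0.03157943 -0.19438991 -0.98041588  0.98216078]
 [ 0.          0.          0.          1.        ]]
```

View pics/side0.png

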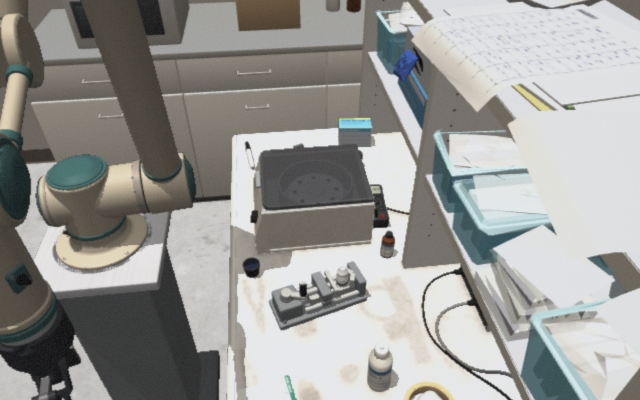

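View pics/top0.png

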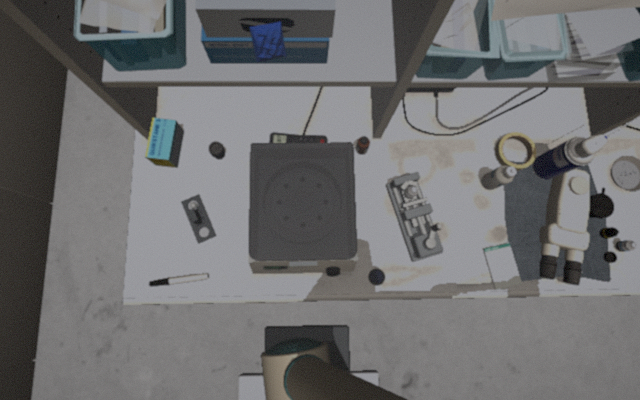

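The side view shows the vise at about (320,293). The top view has the vise at (413,217), the tray at (198,218) and the centrifuge between them. I'll enlarge both next.

```bash
cat > h.py <<'E'
import numpy as np, cv2
from rig import *
def ray(d,uv,z):
    K,T=d["mtx"],d["T"]; r=T[:3,:3]@np.linalg.inv(K)@[uv[0],uv[1],1.]; o=T[:3,3]
    return o+r*(z-o[2])/r[2]
def proj(d,p):
    T=np.linalg.inv(d["T"]); c=T[:3,:3]@np.asarray(p)+T[:3,3]; c=d["mtx"]@c; return c[:2]/c[2]
def crop(d,x,y,w,h,k):
    return cv2.resize(d["color"][y:y+h,x:x+w,::-1],None,fx=k,fy=k,interpolation=cv2.INTER_CUBIC)
E
python3 - <<'E'
from h import *
t=get_image("top"); s=get_image("side")
a=crop(t,378,166,70,100,4); b=crop(t,170,186,60,62,6); c=crop(s,262,256,115,75,6)
im=np.zeros((600,800,3),np.uint8); 
b=crop(t,172,186,50,62,4)
c=crop(s,265,256,110,75,4)
im[:400,:280]=a; im[:248,290:490]=b; im[255:555,290:730]=c
cv2.imwrite("pics/c1.png",im)
E
```

```text
(no output)
```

View pics/c1.png

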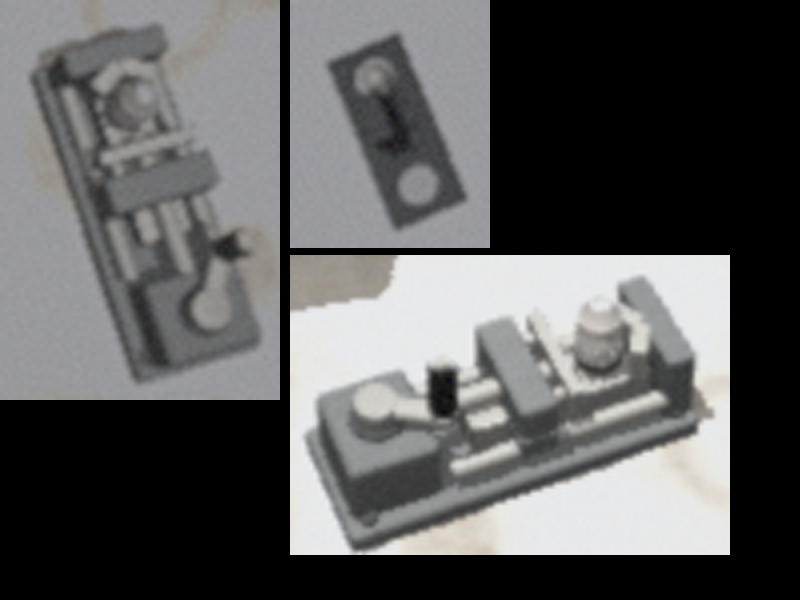

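The crop shows the vise with its V jaw up-left, the crank hub at crop pixel (213,308) and the black handle at (235,243). The tray's ball pocket is the upper one at (377,76), so the tray's +x points up-left.

```bash
python3 - <<'E'
from h import *
t=get_image("top"); s=get_image("side")
def blobs(d,x,y,w,h,thr,lo=0):
    g=cv2.cvtColor(d["color"],cv2.COLOR_RGB2GRAY)[y:y+h,x:x+w]
    m=((g<thr)&(g>=lo)).astype(np.uint8)
    n,l,st,c=cv2.connectedComponentsWithStats(m)
    i=1+np.argmax(st[1:,4]); return l==i,c[i]+[x,y],st[i]
m,c,st=blobs(s,290,275,30,30,50); print("handle side",c,st)
m2,c2,st2=blobs(t,425,215,25,20,45); print("handle top",c2,st2)
# triangulate
def lr(d,uv): return d["T"][:3,3], d["T"][:3,:3]@np.linalg.inv(d["mtx"])@[uv[0],uv[1],1]
o1,r1=lr(s,c);o2,r2=lr(t,c2)
k=np.linalg.lstsq(np.c_[r1,-r2],o2-o1,rcond=None)[0]; print(o1+r1*k[0],o2+r2*k[1])
# tray
g=cv2.cvtColor(t["color"],cv2.COLOR_RGB2GRAY)
x,y,w,h=172,186,50,62
gs=g[y:y+h,x:x+w]; print("tray gray",np.percentile(gs,[5,20,50,80]))
m=(gs<90).astype(np.uint8); m=cv2.morphologyEx(m,cv2.MORPH_CLOSE,np.ones((3,3)))
cs=max(cv2.findContours(m,cv2.RETR_EXTERNAL,cv2.CHAIN_APPROX_NONE)[0],key=cv2.contourArea)
b=cv2.boxPoints(cv2.minAreaRect(cs))+[x,y]; P=np.array([ray(t,p,.006) for p in b]); print(P.round(4)); print("tray c",P.mean(0),[np.linalg.norm(P[i]-P[i-1]) for i in (0,1)])
for n,p in dict(pk1=(377,76),pk2=(419,186)).items():
    print(n,ray(t,((p[0]-290)/4+172-.4,p[1]/4+186-.4),.0025 if n=='pk2' else .011))
# vise in crops
q=lambda x,y:(x/4+378-.4,y/4+166-.4)
for n,p,z in (("hub",(213,308),.07),("baseTL",(38,74),.008),("baseBL",(136,380),.008),("objtop",(144,97),.086),("jawL",(107,200),.061),("jawR",(217,183),.061),("VL",(67,78),.06),("VR",(164,47),.06)):
    print(n,ray(t,q(*p),z).round(4))
q=lambda x,y:((x-290)/4+265-.4,(y-255)/4+256-.4)
for n,p,z in (("hub",(376,398),.07),("objtop",(601,302),.086),("base nearL",(352,548),.004),("base nearR",(696,425),.004)): print("side",n,ray(s,q(*p),z).round(4))
E
```

```text
handle side [302.89090909 290.25454545] [10 10  6 11 55]
handle top [434.83333333 228.33333333] [ 8 13  4  2  6]
[ 0.47034121 -0.28875961  0.07847745] [ 0.46861356 -0.28886259  0.07829783]
tray gray [ 65.95  84.   154.   156.  ]
[[0.5501 0.304  0.006 ]
 [0.5675 0.263  0.006 ]
 [0.4664 0.2187 0.006 ]
 [0.4498 0.2592 0.006 ]]
tray c [0.50847278 0.26123793 0.006     ] [np.float64(0.10985825514672325), np.float64(0.044540188180071154)]
pk1 [0.54107811 0.27321001 0.011     ]
pk2 [0.47517151 0.24759578 0.0025    ]
hub [ 0.4372 -0.2801  0.07  ]
baseTL [ 0.589  -0.2003  0.008 ]
baseBL [ 0.4002 -0.2501  0.008 ]
objtop [ 0.5565 -0.2438  0.086 ]
jawL [ 0.5012 -0.2254  0.061 ]
jawR [ 0.5105 -0.2904  0.061 ]
VL [ 0.5741 -0.2062  0.06  ]
VR [ 0.5924 -0.2649  0.06  ]
side hub [ 0.4366 -0.2805  0.07  ]
side objtop [ 0.5579 -0.2446  0.086 ]
side base nearL [ 0.4183 -0.3228  0.004 ]
side base nearR [ 0.6092 -0.2671  0.004 ]
```

Call:
send_rows --steps '[1,1.6,-0.75,0.4,0,1,3.2,-1.5,1,0,1,3.5,-1.6,1,0,1,3.5,-1.6,1,0,1,3.5,-1.6,1,0,1,3.5,-1.6,1,0,1,3.5,-1.6,1,0,1,3.5,-1.6,1,0,1,3.5,-1.6,1,0,1,3.5,-1.6,1,0,1,3.2,-1.5,0.6,0,1,1.8,-1.2,0,0]'

```text
clock: 1.5
position: [0.4663, -0.2879, 0.1302]
ee_rot: [-0.001, 0.992, 0.126, -0.0]
contact_force: [-0.4, -0.5, -0.0]
width: 0.0853
gripper_force: 0.0
```

Call:
send_rows --steps '[1,0,0,0,0,1,0,0,0,0]'

```text
clock: 1.7
position: [0.4648, -0.2903, 0.1312]
ee_rot: [-0.0, 0.992, 0.126, -0.0]
contact_force: [-0.1, 0.8, 0.3]
width: 0.0856
gripper_force: 0.0
```

```bash
python3 - <<'E'
from h import *
s=get_image("side"); t=get_image("top"); print(get_state()["position"],get_state()["ee_rot"])
im=np.zeros((480,800,3),np.uint8); im[:,:480]=crop(s,250,210,120,120,4); im[:,480:800]=crop(t,385,180,80,120,4)
cv2.imwrite("pics/c2.png",im)
E
```

```text
[ 0.46427209 -0.29142928  0.13136493] [ 1.49199221e-04  9.92166574e-01  1.24921714e-01 -1.81503997e-04]
```

View pics/c2.png

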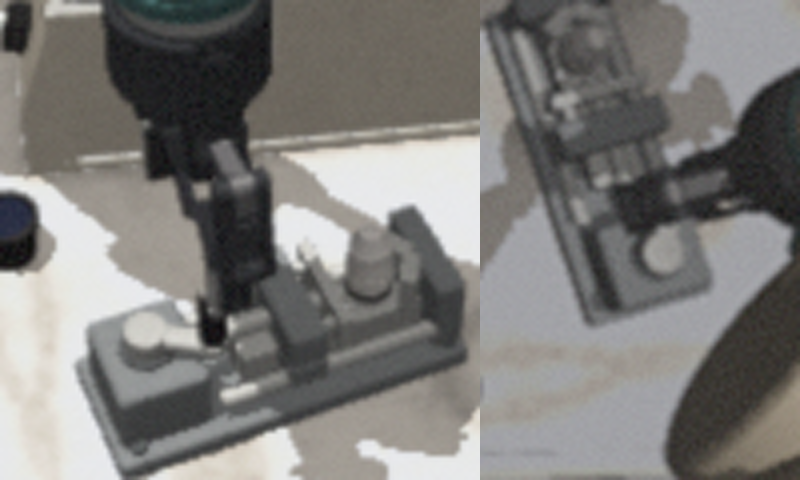

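The crop shows the open fingers above the handle, at side crop pixel (210,318). It stands about 5 mm ahead in x. I'll descend over it and close.

Call:
send_rows --newtons 30 --steps '[1,0.5,0.1,1,0,1,0,0,1.5,0,1,0,0,1.5,0,1,0,0,1.5,0,1,0,0,0,0,-1,0,0,0,0,-1,0,0,0,0,-1,0,0,0,0,-1,0,0,0,0,-1,0,0,0,0,-1,0,0,0,0,-1,0,0,0,0]'

```text
clock: 3.0
position: [0.47, -0.291, 0.0768]
ee_rot: [0.0, 0.992, 0.125, 0.0]
contact_force: [0.0, 0.8, 4.6]
width: 0.0143
gripper_force: 29.6
```

```bash
python3 - <<'E'
from h import *
d=get_state(); print(d["position"],d["width"],d["gripper_force"],d["contact_force"])
h=np.array([.437,-.280]); y=np.radians(15.5); a=np.radians(14.4)
r=d["position"][:2]-h; th0=np.degrees(y-np.arctan2(r[1],r[0])); print("crank",th0,np.hypot(*r))
# incremental tool moves for 12deg rows
prev=r
P=[0.035*np.array([np.cos(y-np.radians(t)),np.sin(y-np.radians(t))]) for t in np.arange(30,345,15)]
for i in range(1,len(P)):
    D=P[i]-P[i-1]; print(30+15*i, (100*np.array([D@[np.cos(a),np.sin(a)],D@[np.sin(a),-np.cos(a)]])).round(2))
E
```

```text
[ 0.47004928 -0.29097371  0.07683682] 0.014288048987006488 29.58557156380266 [0.04241668 0.76309369 4.56865517]
crank 33.86826812122505 0.034823515471842995
45 [-0.54  0.74]
60 [-0.71  0.57]
75 [-0.84  0.37]
90 [-0.9   0.14]
105 [-0.91 -0.1 ]
120 [-0.85 -0.33]
135 [-0.74 -0.54]
150 [-0.57 -0.71]
165 [-0.37 -0.84]
180 [-0.14 -0.9 ]
195 [ 0.1  -0.91]
210 [ 0.33 -0.85]
225 [ 0.54 -0.74]
240 [ 0.71 -0.57]
255 [ 0.84 -0.37]
270 [ 0.9  -0.14]
285 [0.91 0.1 ]
300 [0.85 0.33]
315 [0.74 0.54]
330 [0.57 0.71]
```

Call:
send_rows --steps '[-1,-0.54,0.74,0,0,-1,-0.71,0.57,0,0,-1,-0.84,0.37,0,0,-1,-0.9,0.14,0,0,-1,-0.91,-0.1,0,0,-1,-0.85,-0.33,0,0,-1,-0.74,-0.54,0,0,-1,-0.57,-0.71,0,0,-1,0,0,0,0]'

```text
clock: 3.9
position: [0.4125, -0.3061, 0.0767]
ee_rot: [-0.001, 0.992, 0.124, 0.002]
contact_force: [3.7, 6.2, 4.6]
width: 0.0144
gripper_force: 29.7
```

```bash
cat > ck.py <<'E'
from h import *
d=get_state(); print(d["position"],d["width"],d["gripper_force"],d["contact_force"])
r=d["position"][:2]-np.array([.437,-.280]); print(np.degrees(np.radians(15.5)-np.arctan2(r[1],r[0]))%360,np.hypot(*r))
E
python3 ck.py
```

```text
[ 0.41246665 -0.30607599  0.07673268] 0.01440269901484708 29.71105071832426 [3.67906889 6.1982122  4.64396057]
148.75408224116816 0.03580283034671803
```

Tracking well; continue.

Call:
send_rows --steps '[-1,-0.37,-0.84,0,0,-1,-0.14,-0.9,0,0,-1,0.1,-0.91,0,0,-1,0.33,-0.85,0,0,-1,0.54,-0.74,0,0,-1,0.71,-0.57,0,0,-1,0.84,-0.37,0,0,-1,0.9,-0.14,0,0,-1,0,0,0,0]'

```text
clock: 4.8
position: [0.4263, -0.2468, 0.0767]
ee_rot: [-0.001, 0.992, 0.126, -0.001]
contact_force: [-0.1, 2.4, 8.7]
width: 0.0148
gripper_force: 30.3
```

```bash
python3 ck.py
```

```text
[ 0.426278   -0.24682889  0.07673693] 0.01476374274209415 30.253353528678417 [-0.07695252  2.37545523  8.68733802]
267.58746015027566 0.0348609222625432
```

Call:
send_rows --steps '[-1,0.91,0.1,0,0,-1,0.85,0.33,0,0,-1,0.74,0.54,0,0,-1,0.57,0.71,0,0,-1,0.25,0.5,0,0,-1,0,0,0,0,-1,0,0,0,0]'

```text
clock: 5.5
position: [0.4648, -0.2596, 0.0768]
ee_rot: [-0.001, 0.992, 0.125, 0.001]
contact_force: [2.2, 3.0, 7.4]
width: 0.0145
gripper_force: 30.0
```

```bash
python3 ck.py
```

```text
[ 0.46479697 -0.25961087  0.07679934] 0.01448970478674863 30.035587933380157 [2.20604197 3.0327428  7.3700928 ]
339.23988424853525 0.034473010330432985
```

Call:
send_rows --steps '[1,0,0,0,0,1,0,0,0,0,1,0,0,0,0,1,0,0,0,0,1,0,0,0,0,1,0,0,-1,0,1,0,0,-2.5,0,1,0,0,-3,0,1,0,0,-3,0,1,0,0,-2.5,0,1,0,0,-1,0,1,0,0,0,0]'

```text
clock: 6.7
position: [0.4648, -0.2621, 0.208]
ee_rot: [0.001, 0.992, 0.125, 0.001]
contact_force: [0.6, 0.5, 0.5]
width: 0.0855
gripper_force: 0.0
```

Call:
send_rows --steps '[1,0.7,-2,0,-2,1,1.3,-4,0,0,1,1.5,-4.5,0,0,1,1.5,-4.5,0,0,1,1.5,-4.5,0,0,1,1.5,-4.5,0,0,1,1.5,-4.5,0,0,1,1.5,-4.5,0,0,1,1.5,-4.5,0,0,1,1.5,-4.5,0,0,1,1.3,-4,0,0,1,0.6,-2,0,0]'

```text
clock: 7.9
position: [0.4809, 0.2469, 0.2043]
ee_rot: [-0.0, 0.99, 0.144, -0.002]
contact_force: [-0.1, -0.6, -0.3]
width: 0.0855
gripper_force: 0.0
```

Call:
send_rows --steps '[1,0,0,0,-3.5,1,0,0,0,-3.5,1,0,0,0,0,1,0,0,0,0]'

```text
clock: 8.3
position: [0.4814, 0.2435, 0.205]
ee_rot: [0.0, 0.979, 0.202, -0.001]
contact_force: [-0.3, -0.2, -0.4]
width: 0.0854
gripper_force: 0.0
```

```bash
python3 - <<'E'
from h import *
s=get_image("side"); t=get_image("top"); d=get_state(); print(d["position"],d["ee_rot"])
im=np.zeros((480,800,3),np.uint8); im[:320,:440]=crop(s,270,250,110,80,4); im[:400,440:800]=crop(t,165,175,90,100,4)
cv2.imwrite("pics/c3.png",im)
q=2*np.degrees(np.arctan2(d["ee_rot"][2],d["ee_rot"][1])); print("yaw",q)
a=np.radians(q); D=np.array([.5085,.261])-d["position"][:2]; print(D@[np.cos(a),np.sin(a)],D@[np.sin(a),-np.cos(a)])
E
```

```text
[0.48184639 0.24342314 0.20562335] [ 1.25925301e-04  9.79407618e-01  2.01891811e-01 -6.31101156e-04]
yaw 23.295222585933498
0.03143189560307792 -0.005603310172567544
```

View pics/c3.png

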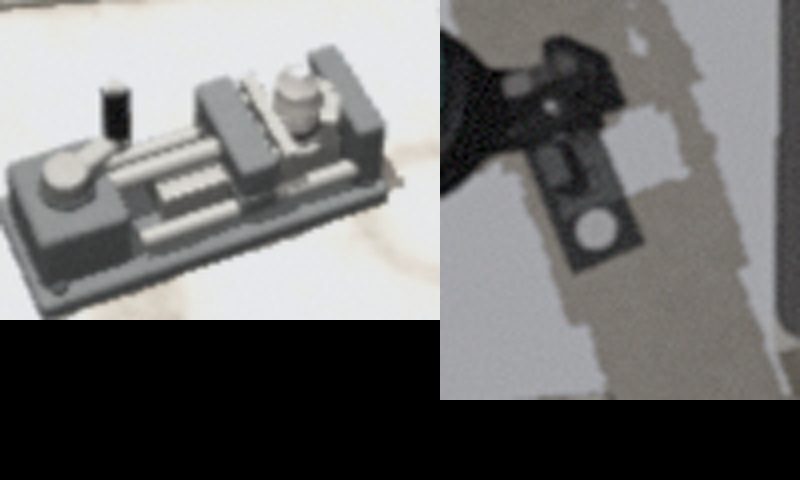

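The picture shows the jaw plate closed on the upright objective, and the tray's near pocket at (597,228) empty, so the ball is in the far one. I'll go down over the grip.

Call:
send_rows --steps '[1,1,-0.2,1,0,1,1,-0.2,2,0,1,1.1,-0.2,3,0,1,0,0,3,0,1,0,0,2.5,0,1,0,0,1,0,1,0,0,0,0,1,0,0,0,0]'

```text
clock: 9.2
position: [0.5091, 0.2619, 0.0819]
ee_rot: [-0.0, 0.979, 0.202, 0.001]
contact_force: [0.3, 0.3, -0.4]
width: 0.0856
gripper_force: 0.0
```

```bash
python3 - <<'E'
from h import *
t=get_image("top"); s=get_image("side"); d=get_state(); print(d["position"],d["ee_rot"])
im=np.zeros((480,800,3),np.uint8); im[:480,:400]=crop(t,165,165,100,120,4); im[:400,400:800]=crop(s,230,80,200,200,2)
cv2.imwrite("pics/c4.png",im)
q=2*np.arctan2(d["ee_rot"][2],d["ee_rot"][1]); print("yaw",np.degrees(q))
a=q; D=np.array([.5085,.261])-d["position"][:2]; print(D@[np.cos(a),np.sin(a)],D@[np.sin(a),-np.cos(a)])
E
```

```text
[0.50943622 0.26201766 0.08270234] [-2.03032368e-04  9.79287286e-01  2.02469632e-01  1.55495165e-03]
yaw 23.362856510810577
-0.0012630187106670342 0.0005629636851032701
```

View pics/c4.png

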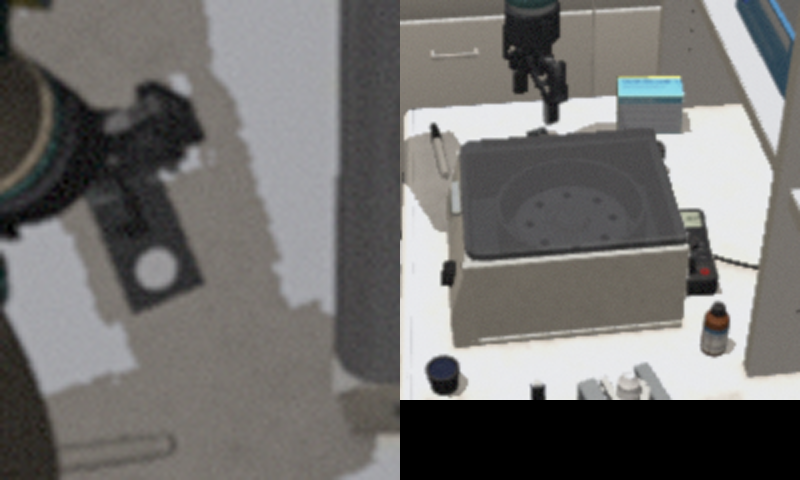

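The gripper is centred over the tray with the empty pocket visible at (156,268). The measured offset is about 1 mm. I'll descend and grip.

Call:
send_rows --newtons 60 --steps '[1,-0.1,0.1,1.5,0,1,0,0,2,0,1,0,0,1.8,0,1,0,0,0.9,0,1,0,0,0,0,1,0,0,0,0,-1,0,0,0,0,-1,0,0,0,0,-1,0,0,0,0,-1,0,0,0,0,-1,0,0,0,0,-1,0,0,0,0]'

```text
clock: 10.5
position: [0.5078, 0.2604, 0.0195]
ee_rot: [-0.0, 0.979, 0.203, 0.0]
contact_force: [-0.6, -0.3, 1.4]
width: 0.0134
gripper_force: 58.6
```

Call:
send_rows --steps '[-1,0,0,0,0,-1,0,0,0,0,-1,0,0,0,0]'

```text
clock: 10.8
position: [0.5078, 0.2604, 0.0195]
ee_rot: [-0.0, 0.979, 0.203, 0.0]
contact_force: [-0.4, 0.8, 3.7]
width: 0.0133
gripper_force: 58.8
```

Call:
send_rows --steps '[-1,0,0,-0.3,0,-1,0,0,-0.8,0,-1,0,0,-1.3,0,-1,0,0,-1.8,0,-1,0,0,-2.3,0,-1,0,0,-2.8,0,-1,0,0,-2.8,0,-1,0,0,-2.3,0,-1,0,0,-1.8,0,-1,0,0,-1.3,0,-1,0,0,-0.8,0,-1,0,0,-0.3,0]'

```text
clock: 12.0
position: [0.5078, 0.2603, 0.2061]
ee_rot: [-0.0, 0.979, 0.203, 0.001]
contact_force: [-0.3, -0.3, -0.9]
width: 0.0137
gripper_force: 58.5
```

```bash
python3 - <<'E'
from h import *
t=get_image("top"); d=get_state(); print(d["position"],d["ee_rot"],d["width"],d["contact_force"],d["moment"])
cv2.imwrite("pics/c5.png",crop(t,150,150,130,120,4))
E
```

```text
[0.50774128 0.26026332 0.20582868] [2.50116625e-05 9.79274898e-01 2.02535446e-01 2.56983033e-04] 0.01356321662405182 [-0.22643294  0.60295694 -2.3331722 ] [-0.03417352 -0.03239118  0.04642999]
```

View pics/c5.png

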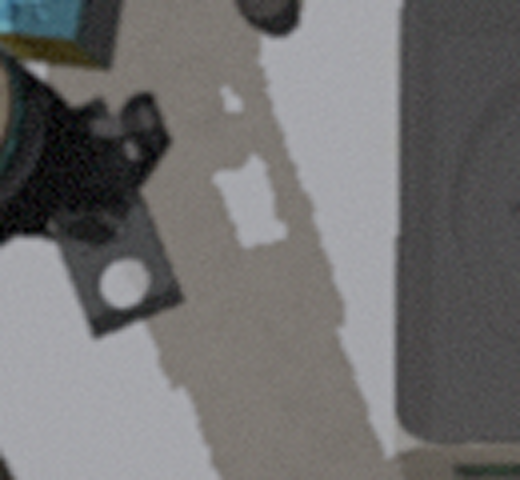

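The tray hangs level in the grip, with the empty pocket at (125,283). I'll carry it over smoothly now.

Call:
send_rows --steps '[-1,-0.18,0.47,0,0,-1,-0.36,0.93,0,0,-1,-0.54,1.4,0,0,-1,-0.72,1.87,0,0,-1,-0.9,2.34,0,0,-1,-1.07,2.8,0,0,-1,-1.07,2.8,0,0,-1,-1.07,2.8,0,0,-1,-1.07,2.8,0,0,-1,-1.07,2.8,0,0,-1,-1.07,2.8,0,0,-1,-1.07,2.8,0,0]'

```text
clock: 13.25
position: [0.5188, -0.0268, 0.2049]
ee_rot: [0.0, 0.979, 0.202, -0.001]
contact_force: [0.2, -0.4, -2.5]
width: 0.0132
gripper_force: 58.5
```

Call:
send_rows --steps '[-1,-1.07,2.8,0,0,-1,-1.07,2.8,0,0,-1,-1.07,2.8,0,0,-1,-1.07,2.8,0,0,-1,-1,2.6,0,0,-1,-0.9,2.34,0,0,-1,-0.72,1.87,0,0,-1,-0.54,1.4,0,0,-1,-0.36,0.93,0,0,-1,-0.18,0.47,0,0,-1,0,0,0,0,-1,0,0,0,0]'

```text
clock: 14.45
position: [0.5289, -0.2464, 0.2053]
ee_rot: [-0.0, 0.979, 0.203, -0.0]
contact_force: [0.5, 0.6, -1.4]
width: 0.0134
gripper_force: 58.5
```

```bash
python3 - <<'E'
from h import *
t=get_image("top"); s=get_image("side"); d=get_state(); print(d["position"],d["ee_rot"],d["width"],d["contact_force"])
im=np.zeros((560,800,3),np.uint8); im[:560,:480]=crop(s,270,190,120,140,4); im[:400,480:800]=crop(t,380,160,80,100,4)
cv2.imwrite("pics/c6.png",im)
E
```

```text
[ 0.52897091 -0.24619702  0.20536865] [-1.83104737e-04  9.79175479e-01  2.03015633e-01 -3.16748712e-06] 0.01340126421041231 [ 0.93390566  0.03908811 -1.66663158]
```

View pics/c6.png

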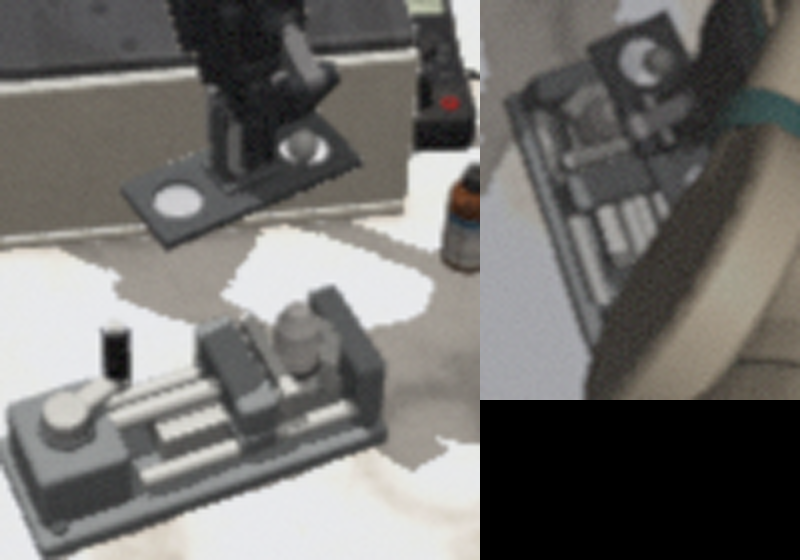

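The side crop shows the ball in its pocket at (303,150), the empty pocket at (178,201) and the objective clamped at (300,335). Next I'll work out the offset between pocket and objective.

```bash
python3 - <<'E'
from h import *
t=get_image("top"); s=get_image("side"); d=get_state()
q=lambda x,y:(x/4+270-.4,y/4+190-.4)
p1,p2=ray(s,q(305,150),.190),ray(s,q(178,201),.190)
print("pk1",p1,"pk2",p2,np.linalg.norm(p1-p2),np.degrees(np.arctan2(*(p1-p2)[1::-1])),"mid",(p1+p2)/2,"tcp",d["position"])
# tray corners in side view
for n,c in dict(L=(122,187),B=(168,247),R=(362,163)).items(): print(n,ray(s,q(*c),.192 if n=='L' else .190).round(4))
print("pk1 top",ray(t,((641-480)/4+380-.4,62/4+160-.4),.190))
print("obj side c3",ray(s,(297/4+270-.4,71/4+250-.4),.086))
# lens-top by brightness in side view, body axis columns
print("obj side now",ray(s,q(299,311),.086))
o=np.array([.437,-.280]); y=np.radians(15.5); print("obj nominal",o+.13*np.array([np.cos(y),np.sin(y)]))
# objective white ring/body columns
g=cv2.cvtColor(s["color"],cv2.COLOR_RGB2GRAY)[262:285,332:358]; print(g)
E
```

```text
pk1 [ 0.56371716 -0.23197952  0.19      ] pk2 [ 0.4973518  -0.25942755  0.19      ] 0.07181752319480167 22.469485811030438 mid [ 0.53053448 -0.24570354  0.19      ] tcp [ 0.52903911 -0.24630972  0.20540776]
L [ 0.4714 -0.2486  0.192 ]
B [ 0.4893 -0.2889  0.19  ]
R [ 0.59   -0.2445  0.19  ]
pk1 top [ 0.56392449 -0.22924067  0.19      ]
obj side c3 [ 0.56097452 -0.24495519  0.086     ]
obj side now [ 0.5620146  -0.24508403  0.086     ]
obj nominal [ 0.56227196 -0.24525901]
[[233 233 234 232 233 231 233 232 233 233 232 233 232 233 229 202 185 163
  132 119 103 109 175 221 231 233]
 [234 233 232 233 232 233 233 233 232 233 233 233 233 231 214 152 119 104
   96  94  91  93 121 176 224 232]
 [233 234 232 233 233 232 233 233 233 231 231 230 230 229 202 128  86  88
   90  91  88  90  96 128 215 232]
 [234 233 232 233 232 233 233 233 232 230 216 192 182 193 176 115  80  85
   88  88  91  90  91 106 174 221]
 [230 232 233 232 232 232 234 231 228 197 167 153 148 153 152 104  65  78
   87  89  90  91  91  95 122 178]
 [211 226 233 232 233 232 232 228 204 153 140 144 150 150 148 112  77  71
   84
[... 1183 characters left out ...]
15 114 104
  122 127 128 126 105  74  69  85]
 [ 99  82  70  73 111 124 127 122 112 112 107 111 113 115 117 113 109  94
  116 125 129 127  98  65  60  77]
 [ 93  86  82  76  96 120 126 124 116 110 110 109 116 119 118 110 101  82
   93 110 118 128  89  61  54  65]
 [ 95  91  96  95  85 116 128 128 126 110 105 107 112 112 109 105  82  63
   83  94 101 100  75  58  50  54]
 [ 93  91  95 100  84  90 120 130 126 113 108 102 103 106 101  84  61  64
   84  93  93  92  70  56  51  51]
 [ 88  90  94  97  80  74 107 127 136 133 107  79  75  72  63  59  68  82
   85  88  91  92  79  57  53  47]
 [ 93  93  91  92  86  74  86 127 182 193 165 105  62  54  63  92 107  95
   86  87  88  90  91  67  53  49]]
```

Call:
send_rows --steps '[-1,-0.16,0.3,0.3,0,-1,-0.17,0.3,0.7,0,-1,-0.17,0.3,1,0,-1,-0.16,0.29,1.2,0,-1,0,0,1.3,0,-1,0,0,1.2,0,-1,0,0,0.9,0,-1,0,0,0.6,0,-1,0,0,0.3,0,-1,0,0,0,0,-1,0,0,0,0,-1,0,0,0,0]'

```text
clock: 15.85
position: [0.5281, -0.2609, 0.1309]
ee_rot: [0.001, 0.979, 0.203, 0.0]
contact_force: [-0.8, 0.5, -0.7]
width: 0.0132
gripper_force: 58.6
```

```bash
python3 - <<'E'
from h import *
s=get_image("side"); d=get_state(); print(d["position"],d["ee_rot"],d["width"],d["contact_force"],d["moment"])
cv2.imwrite("pics/c7.png",crop(s,265,210,120,120,5))
print(proj(s,[.562,-.245,.1135]),proj(s,[.562,-.245,.086]))
E
```

```text
[ 0.52797777 -0.26083584  0.13089109] [4.77415692e-04 9.79270331e-01 2.02556679e-01 4.28293593e-04] 0.013566207559752444 [ 0.01386919  0.15606136 -1.24815422] [-0.03413224  0.02621511  0.01705391]
[344.77128334 258.37794278] [344.33669189 267.32059541]
```

View pics/c7.png

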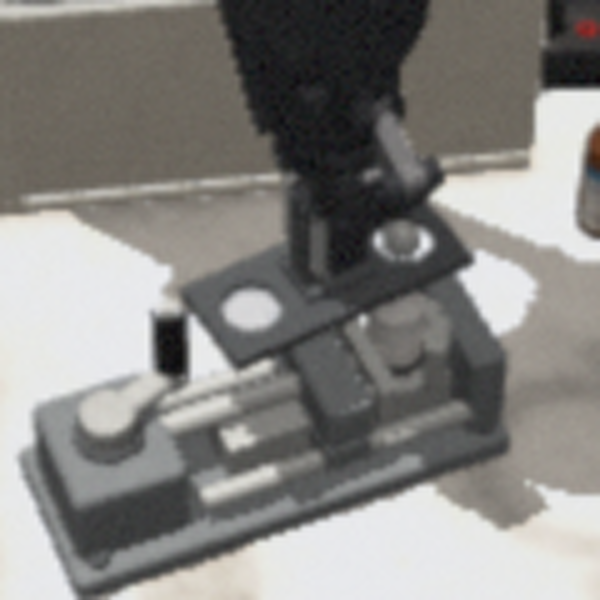

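The crop shows the ball in its pocket at (403,240), which is within a pixel of the predicted spot above the clamped objective. I'll make a 1 mm trim and let it settle.

Call:
send_rows --steps '[-1,0.04,-0.09,0,0,-1,0,0,0,0,-1,0,0,0,0,-1,0,0,0,0,-1,0,0,0,0,-1,0,0,0,0,-1,0,0,0,0,-1,0,0,0,0,-1,0,0,0,0,-1,0,0,0,0]'

```text
clock: 16.9
position: [0.5276, -0.2597, 0.1303]
ee_rot: [0.0, 0.979, 0.203, -0.0]
contact_force: [-1.3, -0.2, -3.2]
width: 0.0135
gripper_force: 58.6
```

```bash
python3 -c "
from rig import *
d=get_state(); print(d['position'],d['qd'],d['width']); print(sign_off())"
```

```text
[ 0.52763683 -0.25969537  0.13030611] [-6.36921383e-04  6.69868209e-04  3.23259649e-05  1.85034866e-04
  1.71542148e-05  9.33979626e-03] 0.013507954171265362
the job is handed in; nothing more can be done
None
```

The job is handed in at about 17 s: the crank was turned to about 5.9 rad, clamping the objective, and the arm is holding the tray level with the ball in its pocket, centred over the objective to an estimated 1–2 mm and with its underside about 2.5 cm above it.

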